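# Strap the blue-capped sample canister into the reading cradle

## Task

Take the canister with the blue cap from the grey rack and lay it in the V of the metal reading cradle, so that its middle lies midway between the two V plates (cap to either side). Then swing the yellow strap over it, all the way to its stop, and let go.

Things in the scene. Friction and masses are not known exactly. Their poses are not given: they have to be found in the camera images.
- blue_can_mid (a point): Middle of the blue-capped canister, on its axis (x, cap at +x): white cylinder 156 mm long over all, 34 mm diameter, 90 g; blue cap 24 mm long, 40 mm diameter. Starts level in a grey rack, axis 37 mm above the table; red- and yellow-capped ones lie parallel, 90 mm axis to axis. Cross bars 35 mm to the cap side and 55 mm to the other; between them fingertips may go down to 10 mm above the table.
- cradle_seat (a point): Where the canister's middle rests in the fixed cradle, 60 mm above the table, midway between two aluminium V plates, 8 mm thick, centred 30 mm either side along y (52 mm gap for fingers, base below 12 mm high). Each has a 90 degree V open upwards, arms 30 mm out to each side, up to 66 mm high. y: along the V, the laid canister's axis; x: to the strap's post, 85 mm away; z up.
- strap (a joint): Angle (rad) of the yellow strap, which swings level about the upright post: 0 = at its stop, straight across the V (pointing to the cradle's -x); grows as it opens towards the cradle's +y, up to 1.9. Starts at 1.25 to 1.75, stays where left, under 1 N at the knob moves it. 20 mm wide, 6 mm thick, top 87 mm above the table, underside 4 mm above a seated canister.
- strap_knob (a point): Point 112 mm above the table on the axis of the black upright round knob near the strap's free end. Knob 18 mm diameter, standing from 87 mm (top of the strap) to 122 mm above the table, 115 mm from the post's axis; it moves with the strap.
Mind the look-alikes: they are no part of the job. What is shaped like the part that bears blue_can_mid but pink is not meant. Of the things shaped like the part that bears cradle_seat, the dark steel one is meant.

How it is judged:
By the outcome, as a careful person would: the job done as asked, in the order asked, and still so for the second after the job is handed in, with the robot touching nothing.
It also fails if it takes over 54 s, if anything falls off the work surface, if the arm or the gripper's body presses on something with over 40 N, if the wrist force passes 120 N, or if a joint passes its speed limit or range.

## Robot

A 6-joint arm with a two-finger parallel gripper is mounted at the origin on the work surface. World frame = base frame: x ahead of the robot, y to its left, z up, the work surface at z = 0. Lengths are in mm, angles in rad, forces in N, time in s.
With the tool pointing down it reaches from about 275 to 825 mm from the base axis. Payload 4.9 kg.
Tool frame: the origin (TCP) lies at the very end of the fingers, on their centre line; the grasp point (between the pads) lies 19 mm behind it; z points along the fingers, y is the line along which they close (so a half turn about z gives the same grasp; the last joint's range is limited). The gripper opens to 85 mm and grips with 20 to 120 N. Pads are 22 mm wide; open, the fingers measure 114 mm over their backs; the gripper's body (76 mm by 85 mm) begins 54 mm behind the grasp point. The pads swing forward as they close: fully open they stand 13 mm farther back than shut.
Start: joints at [-1.448, 0.326, -0.193, 1.052, 0, 1.437], TCP at [139.704, -531.979, 231.281] pointing down, gripper open.
Joint ranges: [-2.65, 2.65], [-0.97, 1.79], [-1.3, 1.35], [-1.93, 2.1], [-1.47, 1.37], [-3.14, 3.14]. Speed limits (rad/s): [2.57, 2.57, 3.14, 3.14, 3.14, 3.14].

## Interface

Orientations are given as a unit quaternion [x, y, z, w].
In Python, from workcell import readout, optics, close_job gives the robot as it stands.
- The arm moves only by the tool apply_moves, never from a script. Its argument "targets" is a list of rows, each a list of 2 entries, a list of its own where there are three numbers: the shift along the world's x, y, z in cm, then the turn, a rotation vector about the world's x, y, z in degrees. A call has 1 to 20 rows; each row shifts and turns the commanded pose from where the row before left it; what a row does not reach is not made up. A row lasts 1/10 s, in which the tool goes at most 50 mm and 8.59 degrees, less where a joint would pass 70% of its speed; a pose out of reach is approached as far as the arm can. A call is refused whole if a number of a shift passes 5 or a number of a turn 8.59, either way. A call with a gripper value outside its range is refused whole. "fingers" is the closure in counts, from 0 (fully open) to 255 (shut), set as the call begins (left out, the last holds). The fingers move at their own pace and stop on an object; the grip force is fixed at half the most. Time passes only in rows, so rows that do not move let the fingers close. It gives the time, the measured TCP pose, the force, the opening and the grip force at its end, in the units of the state.
- readout.sense(): the state, without advancing time (a new reading comes with each control period).
- optics.grab_frame(name): name is "side" or "top" or "wrist"; returns (picture, depth): 420x560x3 uint8, red, green, blue; 420x560 float32, mm along the optical axis (not along the pixel's ray), 0 where there is no reading.
- optics.camera_params(name): a dict with "intrinsics" (3x3 intrinsics, pixels), "world_to_cam" (4x4, takes a point from world to camera coordinates); the wrist camera has in their place "hand_eye" (4x4, takes a point from camera to tool coordinates, whose origin is the TCP and whose axes are the flange's). Camera axes: x right, y down, z forward; pixel columns grow to the right and rows downward; lengths in mm; the calibration is good to about 2 mm. A picture is of the moment at which its call begins: read the wrist's pose just before it. camera_params takes no time and is no camera call.
- close_job(): hands the job in; it is judged then, once.
The state is a dict: "time_s": time; "qpos": joint angles; "qvel": joint speeds; "joint_efforts": joint torques, N m; "eef_pos": TCP position; "eef_rot": TCP orientation; "force": force on the tool from outside, world axes, zero at the start; "moment": the same for the moment, N m; "opening": finger opening in mm; "grip_force": force on a finger pad.
Only numpy, scipy, OpenCV 4.12 (cv2) and the standard library are available. Lean on these libraries where they do the work, as an engineer would, in place of code of your own. Each camera call takes 0.05 s, during which the arm holds its last target. There are 200 camera calls.

## Working session

There is one attempt and no reset: what is moved stays moved. The work goes in short steps, Python scripts to look and compute and a tool call to move; the robot and the scene stay as the last step left them, time stands still between calls to the robot, and variables do not carry over. Pictures are saved under pics/ and viewed, at most 10 in all, crops included, and the job is handed in when it is done.

Besides the shell and the picture viewer there is one more tool, called after "Emit:" by a JSON object that holds its "fn" and its "kwargs". apply_moves: Moves the arm, as the interface text tells. Its arguments: {"type":"object","properties":{"targets":{"type":"array","items":{"type":"array"}},"fingers":{"type":"number"}},"required":["targets"]}

```bash
mkdir -p pics; cat > h.py <<'E'
import numpy as np,cv2
from workcell import readout,optics
def grab(n,save=None):
    p,d=optics.grab_frame(n)
    if save: cv2.imwrite('pics/'+save,cv2.cvtColor(p,cv2.COLOR_RGB2BGR))
    return p,d
def ray(n,u,v,z):
    c=optics.camera_params(n);K=np.array(c['intrinsics']);T=np.array(c['world_to_cam'])
    R=T[:3,:3];o=-R.T@T[:3,3];d=R.T@np.linalg.inv(K)@np.array([u,v,1.])
    return o+d*(z-o[2])/d[2]
def cloud(n,d):
    c=optics.camera_params(n);K=np.array(c['intrinsics']);T=np.array(c['world_to_cam'])
    v,u=np.mgrid[:d.shape[0],:d.shape[1]]
    p=np.stack([(u-K[0,2])/K[0,0]*d,(v-K[1,2])/K[1,1]*d,d],-1)
    return (p-T[:3,3])@T[:3,:3]
E
python3 - <<'E'
from h import *
for n in('top','side'):
    p,d=grab(n,n+'1.png'); np.savez(n+'1.npz',p=p,d=d)
    T=np.array(optics.camera_params(n)['world_to_cam']);print(n,-T[:3,:3].T@T[:3,3])
print(readout.sense()['eef_rot'],readout.sense()['time_s'])
E
```

```text
top [ 375.11963403   24.6520946  1370.07794937]
side [  -2.07710261  824.91892035 1124.64131336]
[ 9.91768036e-01  1.28045236e-01 -3.84757907e-06 -7.62228912e-04] 0.1
```

View pics/top1.png

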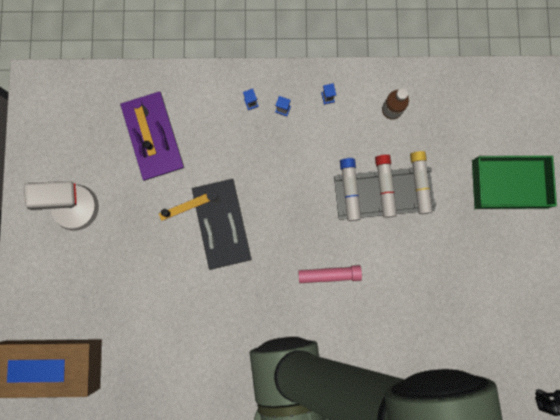

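View pics/side1.png

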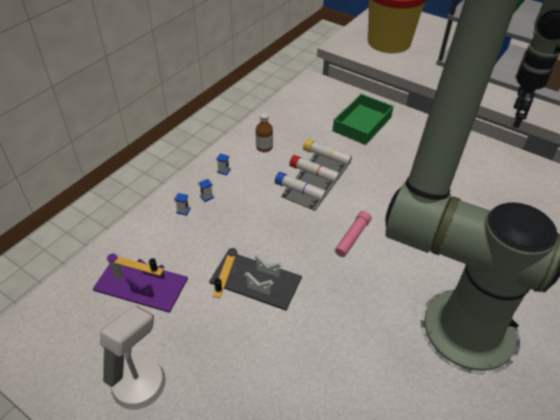

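Top view: blue-capped canister at (350,188), with red (387,185) and yellow (422,182) beside it, and pink canister at (330,274) as a look-alike. The blue cubes are at (250,100), (283,105) and (329,93). The dark cradle is at (222,225), with its post near (213,200) and knob at (165,213). The purple cradle at (152,136) is a look-alike. I choose the blue-capped one and the dark cradle.

```bash
python3 - <<'E'
from h import *
z=np.load('top1.npz');p=z['p'];d=z['d'];P=cloud('top',d)
hsv=cv2.cvtColor(p,cv2.COLOR_RGB2HSV);H,S,V=[hsv[...,i].astype(int) for i in range(3)]
vv,uu=np.mgrid[:420,:560]
def box(m,a,b,c,e): return m&(uu>=a)&(uu<b)&(vv>=c)&(vv<e)
def cen(m): return uu[m].mean(),vv[m].mean(),m.sum()
cap=box((H>105)&(H<130)&(S>120),335,360,150,172)
u,v,n=cen(cap);print('cap',u,v,n,ray('top',u,v,37),'z',np.percentile(P[cap][:,2],[5,50,95]))
can=box(P[...,2]>38,335,364,150,226)
r=cv2.minAreaRect(np.argwhere(can)[:,::-1].astype(np.float32));print('can rect',r,ray('top',*r[0],40))
Q=P[can];print(Q[:,2].max());c,_,vt=0,0,np.linalg.svd((Q-Q.mean(0))[:,:2],full_matrices=False)[2];print('axis',vt[0],Q.mean(0))
t=(Q-Q.mean(0))[:,:2]@vt[0];print('ext',np.percentile(t,[0,1,50,99,100]))
yel=box((H>15)&(H<32)&(S>130),155,225,185,225)
u,v,n=cen(yel);print('strap',u,v,n,P[yel].mean(0))
Y=P[yel];vt=np.linalg.svd((Y-Y.mean(0))[:,:2],full_matrices=False)[2];print('dir',vt[0])
kn=box((V<60)&(P[...,2]>90),155,225,185,225);print('knob px',cen(kn),np.median(P[kn],0),ray('top',*cen(kn)[:2],120))
base=box((V<75)&(P[...,2]<40),185,260,170,275)
r=cv2.minAreaRect(np.argwhere(base)[:,::-1].astype(np.float32));print('base',r)
for q in cv2.boxPoints(r):print(q,ray('top',*q,12))
print(ray('top',*r[0],12))
pl=box((V>95)&(S<50),195,245,205,255)&(P[...,2]>20)
n,l,st,ce=cv2.connectedComponentsWithStats(pl.astype(np.uint8))
for i in range(1,n):
  if st[i,4]>15:print('plate',st[i],ce[i],np.median(P[l==i],0),ray('top',*ce[i],55))
a=cv2.resize(cv2.cvtColor(p,cv2.COLOR_RGB2BGR)[150:280,150:370],None,fx=3.5,fy=3.5,interpolation=cv2.INTER_CUBIC);cv2.imwrite('pics/crop.png',a)
E
```

```text
cap 347.3421052631579 162.7719298245614 114 [ 652.29161004 -138.41703277   37.        ] z [46.96039956 54.91358597 60.29631601]
can rect ((349.0527038574219, 189.4698486328125), (24.86960220336914, 63.13212966918945), 1.1934894323349) [ 583.34430367 -140.56011525   40.        ]
1370.0779493727673
axis [-0.99615402  0.08761951] [ 583.16898989 -141.05469858   65.50210638]
ext [-78.97623897 -76.90180903  -1.97601474 132.01708639 221.76834867]
strap 186.4985754985755 205.74643874643874 351 [540.01636608 257.31096324  90.85931888]
dir [-0.29967014  0.95404288]
knob px (np.float64(183.83333333333334), np.float64(205.57575757575756), np.int64(66)) [524.20779018 297.16030886 117.35211974] [536.76800884 258.22054571 120.        ]
base ((220.8012237548828, 223.70538330078125), (82.51517486572266, 42.324913024902344), 77.24246978759766)
[191.05046 188.13953] [595.5208969  260.55222005  12.        ]
[232.33052 178.79309] [618.67388013 155.03724684  12.        ]
[250.55199 259.27124] [412.59283577 108.88516827  12.        ]
[209.27193 268.61768] [390.45912318 212.52602714  12.        ]
[503.30879404 184.09846171  12.        ]
plate [228 213  10  30 106] [232.86792453 227.23584906] [491.98276574 149.56050301  55.52362409] [490.21359167 149.40446886  55.        ]
plate [204 219  10  29 107] [208.92523364 232.70093458] [478.05775752 208.04117608  55.76066386] [477.43664038 208.04633626  55.        ]
```

View pics/crop.png

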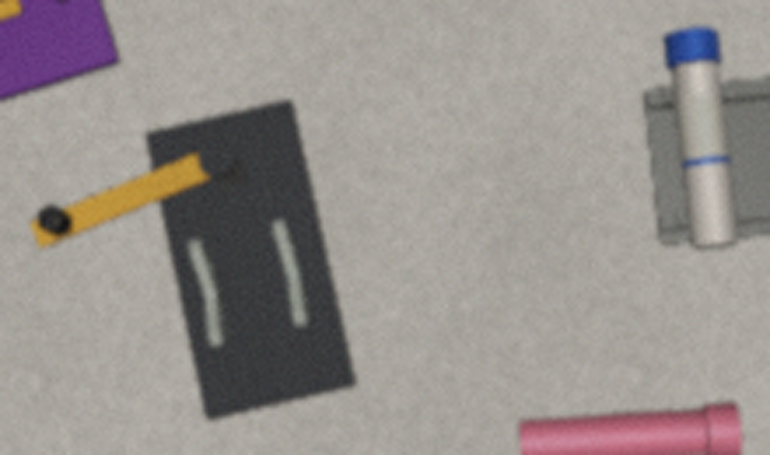

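Crop confirms: blue-capped canister in the rack and the dark-base cradle with aluminium plates, strap open towards +y and knob at crop (53,220). The plate centres are 60.0 mm apart, as they should be. Seat ≈ (484,179), canister middle ≈ (585,-142). I'll move over the canister for a closer look.

Emit:
{"fn": "apply_moves", "kwargs": {"targets": [[[3.4, 3, 0], [0, 0, -0.6]], [[3.4, 3, 0], [0, 0, -0.6]], [[3.4, 3, 0], [0, 0, -0.6]], [[3.4, 3, 0], [0, 0, -0.6]], [[3.4, 3, 0], [0, 0, -0.6]], [[3.4, 3, 0], [0, 0, -0.6]], [[3.4, 3, 0], [0, 0, -0.6]], [[3.4, 3, 0], [0, 0, -0.6]], [[3.4, 3, 0], [0, 0, -0.6]], [[3.4, 3, 0], [0, 0, -0.6]], [[3.4, 3, 0], [0, 0, -0.6]], [[3.4, 3, 0], [0, 0, -0.6]], [[3.4, 3, 0], [0, 0, -0.8]], [[0, 0, 0], [0, 0, 0]], [[0, 0, 0], [0, 0, 0]]], "fingers": 0}}

```text
time_s: 1.6
eef_pos: [581.6, -141.1, 230.4]
eef_rot: [0.998, 0.06, -0.001, -0.0]
force: [-0.8, -0.7, -0.7]
opening: 85.7
grip_force: 0.0
```

```bash
cat >> h.py <<'E'
from scipy.spatial.transform import Rotation as Ro
def wr(s,u,v,z):
    c=optics.camera_params('wrist');K=np.array(c['intrinsics']);E=np.array(c['hand_eye'])
    R=Ro.from_quat(s['eef_rot']).as_matrix();o=R@E[:3,3]+s['eef_pos'];d=R@E[:3,:3]@np.linalg.inv(K)@np.array([u,v,1.])
    return o+d*(z-o[2])/d[2]
E
python3 - <<'E'
from h import *
import pickle
s=readout.sense();p,d=grab('wrist','w1.png');np.savez('w1.npz',p=p,d=d);pickle.dump(s,open('s1.pkl','wb'))
print(s['time_s'],s['eef_pos'],s['eef_rot'],s['qpos'],wr(s,280,210,37))
# knob from both fixed views
for n in('top','side'):
    p,d=grab(n);np.savez(n+'2.npz',p=p,d=d)
E
```

```text
1.6 [ 581.64377862 -141.05119516  230.42805149] [ 9.98218319e-01  5.96612215e-02 -8.44435297e-04 -1.11711833e-04] [-3.60949121e-01  4.18330745e-01 -5.77601304e-02  1.09633833e+00
 -4.85703442e-04  2.66125054e+00] [ 554.12081116 -145.79595576   37.        ]
```

View pics/w1.png

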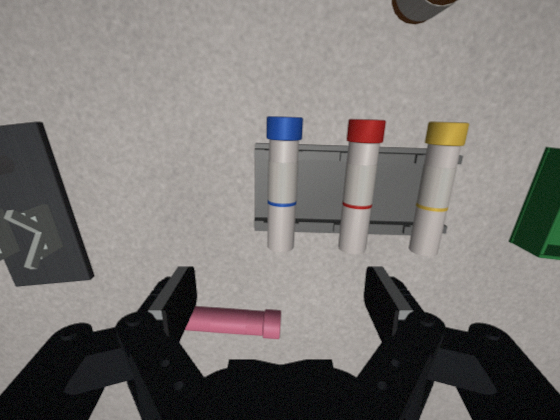

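Wrist view: blue-capped canister from cap (284,127) to near end (281,250), ring at (282,204). It is nearly upright in the picture, so the tool yaw is close. Red is at (360,185) and yellow at (440,190).

```bash
python3 - <<'E'
from h import *
import pickle
s=pickle.load(open('s1.pkl','rb'));z=np.load('w1.npz');p,d=z['p'],z['d']
hsv=cv2.cvtColor(p,cv2.COLOR_RGB2HSV);H,S,V=[hsv[...,i].astype(int) for i in range(3)]
def mid(v,m):
    u=np.flatnonzero(m[v,255:310])+255;return (u.min()+u.max())/2,u.max()-u.min()+1
white=(V>125)&(S<60)
for v in range(118,258,6):
    m=(H>100)&(H<130)&(S>110) if v<140 else white
    try:u,w=mid(v,m);print(v,u,w,np.round(wr(s,u,v,37 if 1 else 0),1))
    except Exception as e:print(v,'-')
c=optics.camera_params('wrist');E=np.array(c['hand_eye']);print(np.round(E,3))
R=Ro.from_quat(s['eef_rot']).as_matrix();print(R@E[:3,3]+s['eef_pos'])
# depth cloud
K=np.array(c['intrinsics']);vv,uu=np.mgrid[:420,:560];P=np.stack([(uu-K[0,2])/K[0,0]*d,(vv-K[1,2])/K[1,1]*d,d],-1)
P=(P@E[:3,:3].T+E[:3,3])@R.T+s['eef_pos']
m=(d>0)&(P[...,2]>40)&(uu>255)&(uu<310)&(vv>105)&(vv<258)
Q=P[m];Q=Q[Q[:,2]<62]
for x in range(505,665,10):
    q=Q[abs(Q[:,0]-x)<5]
    if len(q)>3:print(x,len(q),np.round([q[:,1].mean(),np.percentile(q[:,2],95)],1))
print('x ext',np.percentile(Q[:,0],[.5,99.5]))
# fixed: knob & post
for n in('top','side'):
    z=np.load(n+'2.npz');p,d=z['p'],z['d'];hsv=cv2.cvtColor(p,cv2.COLOR_RGB2HSV);W=cloud(n,d)
    m=(d>0)&(W[...,2]>75)&(W[...,2]<130)&(abs(W[...,0]-540)<90)&(abs(W[...,1]-260)<75)
    dark=m&(hsv[...,2]<70);kn=dark&(W[...,2]>95)
    for nm,k in(('dark>75',dark),('>95',kn)):
        N,l,st,ce=cv2.connectedComponentsWithStats(k.astype(np.uint8))
        for i in range(1,N):
            if st[i,4]>8:print(n,nm,st[i],np.round(ce[i],1),np.round(np.median(W[l==i],0)),np.round(ray(n,*ce[i],112)))
E
```

```text
118 284.0 35 [ 659.7 -137.6   37. ]
124 284.0 35 [ 653.4 -138.3   37. ]
130 284.0 35 [ 647.1 -139.1   37. ]
136 284.0 35 [ 640.7 -139.9   37. ]
142 282.0 55 [ 634.  -138.5   37. ]
148 284.0 27 [ 627.7 -141.5   37. ]
154 282.5 54 [ 620.8 -140.7   37. ]
160 276.0 41 [ 613.2 -134.1   37. ]
166 282.5 26 [ 607.3 -142.3   37. ]
172 275.0 41 [ 599.3 -134.5   37. ]
178 275.0 41 [ 592.3 -135.3   37. ]
184 282.0 25 [ 586.2 -144.3   37. ]
190 281.5 26 [ 579.  -144.6   37. ]
196 281.5 26 [ 571.7 -145.5   37. ]
202 283.0 21 [ 564.5 -148.2   37. ]
208 281.0 25 [ 556.8 -146.7   37. ]
214 281.0 25 [ 549.2 -147.6   37. ]
220 281.0 25 [ 541.5 -148.5   37. ]
226 280.5 24 [ 533.7 -148.9   37. ]
232 282.0 55 [ 526.  -151.7   37. ]
238 282.0 55 [ 518.  -152.6   37. ]
244 282.0 55 [ 509.9 -153.6   37. ]
250 282.0 55 [ 501.7 -154.6   37. ]
256 282.0 55 [ 493.4 -155.6   37. ]
[[  -0.      -0.951   -0.309   79.302]
 [   1.      -0.      -0.       1.56 ]
 [   0.      -0.309    0.951 -142.673]
 [   0.       0.       0.       1.   ]]
[ 660.80903829 -133.17171244  372.96756494]
505 51 [-147.3   53.9]
515 202 [-14
[... 168 characters left out ...]
3.6   54.7]
595 257 [-143.2   54.6]
605 261 [-141.8   54.8]
615 275 [-141.    54.3]
625 282 [-140.1   54.2]
635 283 [-138.8   55.6]
645 341 [-138.1   57.2]
655 360 [-137.5   57.2]
x ext [508.08377064 661.47485777]
top dark>75 [209 193   9   8  28] [213.4 196.4] [563. 191.  91.] [559. 190. 112.]
top dark>75 [162 210   8   7  40] [165.4 212.8] [520. 301. 122.] [521. 303. 112.]
top >95 [162 210   8   7  40] [165.4 212.8] [520. 301. 122.] [521. 303. 112.]
side dark>75 [228 250   9   6  31] [232.3 252.2] [561. 203.  91.] [549. 216. 112.]
side dark>75 [214 278   7  13  72] [217.3 284.1] [517. 312. 118.] [519. 310. 112.]
side >95 [214 278   7  13  69] [217.2 283.9] [517. 312. 118.] [519. 310. 112.]
```

Emit:
{"fn": "apply_moves", "kwargs": {"targets": [[[0.35, -0.25, -3.2], [0, 0, -1.7]], [[0, 0, -4], [0, 0, 0]], [[0, 0, -4], [0, 0, 0]], [[0, 0, -4], [0, 0, 0]], [[0, 0, -3], [0, 0, 0]], [[0, 0, -2], [0, 0, 0]], [[0, 0, -1], [0, 0, 0]], [[0, 0, 0], [0, 0, 0]], [[0, 0, 0], [0, 0, 0]]], "fingers": 0}}

```text
time_s: 2.65
eef_pos: [585.6, -145.3, 20.3]
eef_rot: [0.999, 0.043, 0.001, 0.0]
force: [-0.1, 0.1, 0.4]
opening: 85.4
grip_force: 0.0
```

Emit:
{"fn": "apply_moves", "kwargs": {"targets": [[[0, 0, 0], [0, 0, 0]], [[0, 0, 0], [0, 0, 0]], [[0, 0, 0], [0, 0, 0]], [[0, 0, 0], [0, 0, 0]], [[0, 0, 0], [0, 0, 0]], [[0, 0, 0], [0, 0, 0]], [[0, 0, 0], [0, 0, 0]], [[0, 0, 0], [0, 0, 0]], [[0, 0, 0], [0, 0, 0]], [[0, 0, 0], [0, 0, 0]], [[0, 0, 0], [0, 0, 0]], [[0, 0, 0], [0, 0, 0]]], "fingers": 255}}

```text
time_s: 3.85
eef_pos: [585.8, -144.5, 20.1]
eef_rot: [0.999, 0.044, 0.001, 0.0]
force: [-0.9, -0.4, 5.8]
opening: 32.3
grip_force: 59.1
```

Emit:
{"fn": "apply_moves", "kwargs": {"targets": [[[0, 0, 2], [0, 0, 0]], [[0, 0, 4], [0, 0, 0]], [[0, 0, 4], [0, 0, 0]], [[0, 0, 4], [0, 0, 0]], [[0, 0, 4], [0, 0, 0]], [[0, 0, 4], [0, 0, 0]]]}}

```text
time_s: 4.45
eef_pos: [584.8, -144.3, 240.6]
eef_rot: [0.999, 0.044, -0.0, -0.0]
force: [0.8, -0.7, 0.2]
opening: 32.0
grip_force: 59.6
```

Emit:
{"fn": "apply_moves", "kwargs": {"targets": [[[-1.5, 2.2, 0], [0, 0, 7]], [[-1.5, 2.2, 0], [0, 0, 7]], [[-1.5, 2.2, 0], [0, 0, 7]], [[-1.5, 2.2, 0], [0, 0, 7]], [[-1.5, 2.2, 0], [0, 0, 7]], [[-1.5, 2.2, 0], [0, 0, 7]], [[-1.5, 2.2, 0], [0, 0, 7]], [[-1.5, 2.2, 0], [0, 0, 7]], [[-1.5, 2.2, 0], [0, 0, 7]], [[-1.5, 2.2, 0], [0, 0, 7]], [[-1.5, 2.2, 0], [0, 0, 7]], [[-1.5, 2.2, 0], [0, 0, 7]], [[-1.5, 2.2, 0], [0, 0, 7]], [[-1.4, 1.5, 0], [0, 0, 6.3]], [[0, 0, 0], [0, 0, 0]], [[0, 0, 0], [0, 0, 0]]]}}

```text
time_s: 6.05
eef_pos: [376.3, 156.5, 239.3]
eef_rot: [0.627, 0.779, -0.0, 0.0]
force: [0.7, 1.2, -0.3]
opening: 32.3
grip_force: 59.7
```

```bash
python3 - <<'E'
from h import *
import pickle
s=readout.sense();p,d=grab('wrist','w2.png');np.savez('w2.npz',p=p,d=d);pickle.dump(s,open('s2.pkl','wb'))
R=Ro.from_quat(s['eef_rot']).as_matrix();print(s['time_s'],s['eef_pos'],np.degrees(np.arctan2(R[1,0],R[0,0])),s['opening'],s['qpos'])
E
```

```text
6.05 [376.27096077 156.50204021 239.29488669] 102.2722602513064 32.26377977787136 [ 2.12980962e-01  5.34283465e-02 -5.14080710e-01  1.00291905e+00
 -5.53896970e-04  1.56958574e+00]
```

View pics/w2.png

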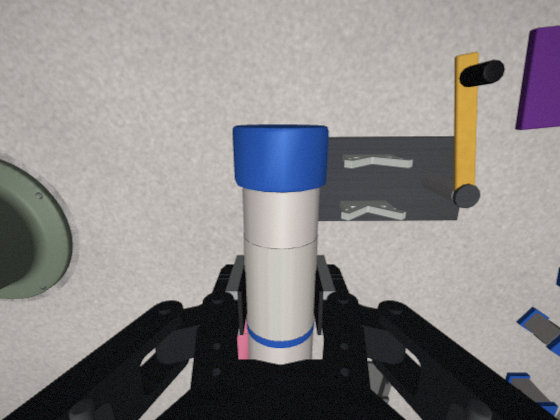

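Wrist view: canister held straight, cap (281,157). Plates at (378,161) and (372,211), post (465,196), knob top (488,72). Now to measure the plates and the canister's position in the hand.

```bash
python3 - <<'E'
from h import *
import pickle
s=pickle.load(open('s2.pkl','rb'));z=np.load('w2.npz');p,d=z['p'],z['d']
hsv=cv2.cvtColor(p,cv2.COLOR_RGB2HSV);H,S,V=[hsv[...,i].astype(int) for i in range(3)]
c=optics.camera_params('wrist');E=np.array(c['hand_eye']);K=np.array(c['intrinsics']);R=Ro.from_quat(s['eef_rot']).as_matrix()
vv,uu=np.mgrid[:420,:560];C=np.stack([(uu-K[0,2])/K[0,0]*d,(vv-K[1,2])/K[1,1]*d,d],-1)
T=C@E[:3,:3].T+E[:3,3];P=T@R.T+s['eef_pos']
# canister in tool frame
cap=(H>100)&(H<130)&(S>110)&(abs(uu-280)<55)&(vv<200)&(vv>110)
q=T[cap&(d>0)];print('cap tool x',np.percentile(q[:,0],[1,5,50,95,99]),'y',q[:,1].mean(),'z',q[:,2].min())
q=q[q[:,2]<np.percentile(q[:,2],40)];print('top ridge x',np.percentile(q[:,0],[1,5,50,95,99]))
b=(V>120)&(S<60)&(abs(uu-280)<40)&(vv>192)&(vv<325)&(d>0)&(d<200);q=T[b]
for a in range(-40,56,12):
    k=q[abs(q[:,0]-a)<6]
    if len(k)>20:print(a,np.round([k[:,1].min(),k[:,1].max(),k[:,2].min()],1))
f=q[abs(q[:,0])<50];
# plates in world
ys=np.array([-np.sin(np.radians(12.3)),np.cos(np.radians(12.3)),0]);xs=np.array([ys[1],-ys[0],0]);s0=np.array([483.8,178.7,0])
m=(V>100)&(S<60)&(uu>335)&(uu<420)&(vv>145)&(vv<225)&(d>0)&(P[...,2]>25)&(P[...,2]<75)
n,l,st,ce=cv2.connectedComponentsWithStats(m.astype(np.uint8))
for i in range(1,n):
    if st[i,4]<40:continue
    W=P[l==i]-s0;xx=W@xs;yy=W@ys;print('plate',st[i],'x',np.percentile(xx,[2,50,98]).round(1),'y',np.percentile(yy,[5,50,95]).round(1),'z',np.percentile(W[:,2],[2,98]).round(1))
    for a in(-25,-15,-7,0,7,15,25):
        k=abs(xx-a)<2.5
        if k.sum():print('  ',a,np.round([W[k,2].max(),np.median(yy[k][W[k,2]>W[k,2].max()-4]),k.sum()],1))
kn=(V<60)&(P[...,2]>95)&(uu>440)&(uu<520)&(vv<100)&(d>0)
top=kn&(P[...,2]>117);print('knob top',np.percentile(P[top],[5,50,95],axis=0).round(1),P[top].mean(0).round(1))
po=(V<90)&(P[...,2]>80)&(uu>445)&(uu<490)&(vv>175)&(vv<215)&(d>0);print('post',P[po].mean(0).round(1),np.percentile(P[po],[5,50,95],axis=0).round(1))
ye=(H>15)&(H<32)&(S>130)&(uu>440)&(P[...,2]>80);W=P[ye];vt=np.linalg.svd((W-W.mean(0))[:,:2],full_matrices=False)[2][0];print('strap',vt,W.mean(0))
E
```

```text
cap tool x [51.3457079  52.53651349 63.70310775 73.87985909 74.66968803] y 0.16610365791847337 z -38.43189060995917
top ridge x [51.50956177 52.71693961 63.38700139 73.105488   74.08485767]
-16 [-16.2  16.5 -34.2]
-4 [-15.7  15.5 -35.3]
8 [-16.1  16.1 -35.4]
20 [-17.4  16.7 -35.3]
32 [-17.3  16.5 -35.5]
44 [-16.6  16.4 -35.8]
plate [344 156  68  12 536] x [-38.2   3.3  31.9] y [27.2 31.2 34.8] z [35.7 66.3]
   -25 [62.1 30.7 33. ]
   -15 [50.8 31.1 24. ]
   -7 [43.2 31.2 20. ]
   0 [43.1 31.1 43. ]
   7 [48.6 30.7 44. ]
   15 [56.3 30.7 53. ]
   25 [68.  31.3 51. ]
plate [341 205  64  15 451] x [-37.8   5.8  32.2] y [-32.8 -28.8 -25.1] z [36.1 66. ]
   -25 [ 61.6 -29.3  22. ]
   -15 [ 51.1 -29.7  21. ]
   -7 [ 43.5 -28.5  17. ]
   0 [ 41.7 -29.1  34. ]
   7 [ 49.2 -29.3  37. ]
   15 [ 56.5 -28.6  51. ]
   25 [ 66.9 -28.8  46. ]
knob top [[512.6 296.1 118.3]
 [519.3 303.  121.8]
 [527.1 309.9 123.1]] [519.4 303.  121.5]
post [562.7 197.7  90.6] [[552.2 187.4  87.1]
 [562.7 197.8  91. ]
 [574.3 207.8  92.2]]
strap [ 0.42186125 -0.9066604 ] [534.83874296 263.04429391  88.9678468 ]
```

Emit:
{"fn": "apply_moves", "kwargs": {"targets": [[[3.5, 0.8, 0], [0, 0, 0]], [[3.5, 0.8, 0], [0, 0, 0]], [[3.4, 0.9, 0], [0, 0, 0]], [[0, 0, -3], [0, 0, 0]], [[0, 0, -4], [0, 0, 0]], [[0, 0, -4], [0, 0, 0]], [[0, 0, -3], [0, 0, 0]], [[0, 0, -2], [0, 0, 0]], [[0, 0, 0], [0, 0, 0]], [[0, 0, 0], [0, 0, 0]], [[0, 0, 0], [0, 0, 0]]]}}

```text
time_s: 7.2
eef_pos: [481.7, 181.4, 80.5]
eef_rot: [0.628, 0.779, 0.001, 0.001]
force: [0.5, -0.8, 0.0]
opening: 32.1
grip_force: 59.9
```

Emit:
{"fn": "apply_moves", "kwargs": {"targets": [[[-0.1, 0, -1], [0, 0, 0]], [[0, 0, -1], [0, 0, 0]], [[0, 0, -0.8], [0, 0, 0]], [[0, 0, -0.5], [0, 0, 0]], [[0, 0, -0.2], [0, 0, 0]], [[0, 0, 0], [0, 0, 0]], [[0, 0, 0], [0, 0, 0]], [[0, 0, 0], [0, 0, 0]]]}}

```text
time_s: 8.0
eef_pos: [480.2, 181.7, 44.5]
eef_rot: [0.627, 0.779, 0.001, 0.001]
force: [3.7, 0.3, -0.2]
opening: 32.3
grip_force: 59.9
```

Emit:
{"fn": "apply_moves", "kwargs": {"targets": [[[0.1, 0, -0.1], [0, 0, 0]], [[0, 0, -0.1], [0, 0, 0]], [[0, 0, -0.1], [0, 0, 0]], [[0, 0, 0], [0, 0, 0]], [[0, 0, 0], [0, 0, 0]]]}}

```text
time_s: 8.5
eef_pos: [481.4, 181.9, 43.1]
eef_rot: [0.627, 0.779, 0.001, 0.001]
force: [-0.8, -0.9, 14.3]
opening: 32.4
grip_force: 61.7
```

Emit:
{"fn": "apply_moves", "kwargs": {"targets": [[[0, 0, 0], [0, 0, 0]], [[0, 0, 0], [0, 0, 0]], [[0, 0, 0], [0, 0, 0]], [[0, 0, 0], [0, 0, 0]], [[0, 0, 0], [0, 0, 0]], [[0, 0, 0], [0, 0, 0]], [[0, 0, 2], [0, 0, 0]], [[0, 0, 4], [0, 0, 0]], [[0, 0, 4], [0, 0, 0]], [[0, 0, 4], [0, 0, 0]], [[0, 0, 4], [0, 0, 0]], [[-3, 0, 2], [0, 0, 0]], [[-3, 0, 0], [0, 0, 0]], [[0, 0, 0], [0, 0, 0]], [[0, 0, 0], [0, 0, 0]]], "fingers": 80}}

```text
time_s: 10.0
eef_pos: [420.1, 181.6, 241.6]
eef_rot: [0.627, 0.779, 0.0, 0.0]
force: [0.4, 0.0, 0.2]
opening: 58.6
grip_force: 0.0
```

```bash
python3 - <<'E'
from h import *
s=readout.sense();p,d=grab('wrist','w3.png');print(s['eef_pos'],s['opening'],s['time_s'])
hsv=cv2.cvtColor(p,cv2.COLOR_RGB2HSV);H,S,V=[hsv[...,i].astype(int) for i in range(3)]
c=optics.camera_params('wrist');E=np.array(c['hand_eye']);K=np.array(c['intrinsics']);R=Ro.from_quat(s['eef_rot']).as_matrix()
vv,uu=np.mgrid[:420,:560];C=np.stack([(uu-K[0,2])/K[0,0]*d,(vv-K[1,2])/K[1,1]*d,d],-1)
P=(C@E[:3,:3].T+E[:3,3])@R.T+s['eef_pos']
a=np.radians(12.3);ys=np.array([-np.sin(a),np.cos(a),0]);xs=np.array([ys[1],-ys[0],0]);s0=np.array([481,179.2,0]);W=P-s0
X,Y,Z=W@xs,W@ys,P[...,2]
ok=(d>0)&(abs(X)<60)&(abs(Y)<110)
cap=ok&(H>100)&(H<130)&(S>110);print('cap',np.percentile(Y[cap],[1,50,99]),X[cap].mean(),Z[cap].max())
b=ok&(abs(X)<14)&(Z>66)&(Z<83)&(V>110)
for y0 in range(-80,60,15):
    k=b&(abs(Y-y0)<7.5)
    if k.sum()>10:print(y0,X[k].mean().round(1),np.percentile(Z[k],97).round(1),k.sum())
pl=ok&(abs(X)>18)&(abs(X)<31)&(Z>45)&(Z<70)&(V>95)&(S<60)
for sg in(-1,1):
    k=pl&(sg*Y>10)&(sg*Y<45)
    if k.sum():print('plate',sg,np.percentile(Y[k],[5,50,95]).round(1),k.sum())
kn=(V<60)&(Z>117)&(Z<130)&(Y>80)&(d>0);print('knob',P[kn].mean(0),kn.sum())
E
```

```text
[420.08899524 181.60398268 241.55637524] 58.63525203638766 10.0
cap [-19.7306938   31.43024782  77.30034921] -11.968441953471267 340.2574334000985
-80 -4.1 77.3 71
-65 -2.4 77.5 235
-50 -1.1 77.5 289
-35 -0.8 77.5 294
-20 -0.9 77.7 309
-5 -0.9 78.0 322
10 -0.8 78.1 332
25 -1.0 77.8 355
40 -0.9 77.5 367
55 -1.0 80.4 371
plate -1 [-33.7 -29.6 -26.1] 163
plate 1 [26.3 30.3 33.8] 188
knob [519.73885497 303.32292824 121.63281242] 402
```

View pics/w3.png

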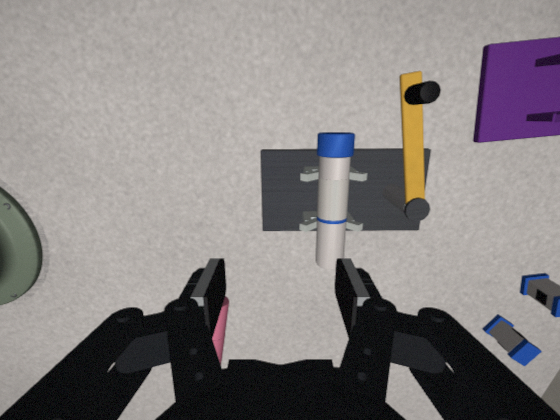

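Wrist view: canister seated level on both plates, at (334,200). Top z is 77.5 mm against 77 expected, and its middle is about 1 mm from the plates' midpoint. Strap still open, knob at (428,92). Next I'll cage the knob and push the strap along its arc.

Emit:
{"fn": "apply_moves", "kwargs": {"targets": [[[3.3, 4, 0], [0, 0, 3.3]], [[3.3, 4, 0], [0, 0, 3.3]], [[3.3, 4.1, -1], [0, 0, 3.4]], [[0, 0, -4], [0, 0, 0]], [[0, 0, -3], [0, 0, 0]], [[0, 0, 0], [0, 0, 0]], [[0, 0, 0], [0, 0, 0]]], "fingers": 147}}

```text
time_s: 10.75
eef_pos: [514.8, 296.7, 161.4]
eef_rot: [0.557, 0.83, -0.001, -0.0]
force: [-0.4, -0.5, 0.1]
opening: 36.4
grip_force: 0.0
```

```bash
python3 - <<'E'
from h import *
s=readout.sense();print(s['eef_pos'],s['opening']);po=np.array([563.1,197.5])
a=np.radians(112.3+np.arange(0,91,5));q=po+115*np.c_[np.cos(a),np.sin(a)]
print('start off',np.round(q[0]-s['eef_pos'][:2],1));print(np.round(np.diff(q,axis=0)/10,2).tolist(),q[-3:])
E
```

```text
[514.78934425 296.66944304 161.39741161] 36.423082987815995
start off [4.7 7.2]
[[-0.91, -0.42], [-0.87, -0.5], [-0.82, -0.57], [-0.77, -0.64], [-0.71, -0.71], [-0.65, -0.77], [-0.58, -0.82], [-0.5, -0.87], [-0.43, -0.91], [-0.35, -0.94], [-0.26, -0.97], [-0.18, -0.99], [-0.09, -1.0], [-0.0, -1.0], [0.08, -1.0], [0.17, -0.99], [0.26, -0.97], [0.34, -0.94]] [[450.73975894 173.00150558]
 [453.30250806 163.30188948]
 [456.70088239 153.86254165]]
```

Emit:
{"fn": "apply_moves", "kwargs": {"targets": [[[0.5, 0.7, 0], [0, 0, 0]], [[0, 0, 0], [0, 0, 0]], [[0, 0, -2], [0, 0, 0]], [[0, 0, -2], [0, 0, 0]], [[0, 0, -1.7], [0, 0, 0]], [[0, 0, -1], [0, 0, 0]], [[0, 0, 0], [0, 0, 0]], [[0, 0, 0], [0, 0, 0]]]}}

```text
time_s: 11.55
eef_pos: [520.3, 304.2, 96.0]
eef_rot: [0.557, 0.831, 0.001, 0.0]
force: [-0.1, -0.1, -0.7]
opening: 36.0
grip_force: 0.0
```

No contact. Sweep along the arc.

Emit:
{"fn": "apply_moves", "kwargs": {"targets": [[[-0.91, -0.42, 0], [0, 0, 5]], [[-0.87, -0.5, 0], [0, 0, 5]], [[-0.82, -0.57, 0], [0, 0, 5]], [[-0.77, -0.64, 0], [0, 0, 5]], [[-0.71, -0.71, 0], [0, 0, 5]], [[-0.65, -0.77, 0], [0, 0, 5]], [[-0.58, -0.82, 0], [0, 0, 5]], [[-0.5, -0.87, 0], [0, 0, 5]], [[-0.43, -0.91, 0], [0, 0, 5]], [[-0.35, -0.94, 0], [0, 0, 5]], [[-0.26, -0.97, 0], [0, 0, 5]], [[-0.18, -0.99, 0], [0, 0, 5]], [[-0.09, -1, 0], [0, 0, 5]], [[0, -1, 0], [0, 0, 5]], [[0.08, -1, 0], [0, 0, 5]], [[0.17, -0.99, 0], [0, 0, 5]], [[0, 0, 0], [0, 0, 0]], [[0, 0, 0], [0, 0, 0]]]}}

```text
time_s: 13.35
eef_pos: [451.8, 173.1, 95.9]
eef_rot: [-0.106, 0.994, 0.0, 0.001]
force: [0.1, -0.3, 0.2]
opening: 36.3
grip_force: 0.0
```

Emit:
{"fn": "apply_moves", "kwargs": {"targets": [[[0.15, -0.68, 0], [0, 0, 0]], [[0.02, -0.1, 0], [0, 0, 0]], [[0.02, -0.1, 0], [0, 0, 0]], [[0, 0, 0], [0, 0, 0]], [[0, 0, 0], [0, 0, 0]]]}}

```text
time_s: 13.85
eef_pos: [453.0, 164.5, 95.0]
eef_rot: [-0.107, 0.994, 0.0, 0.0]
force: [-0.3, 2.3, 0.5]
opening: 36.3
grip_force: 0.9
```

Emit:
{"fn": "apply_moves", "kwargs": {"targets": [[[0.02, -0.1, 0], [0, 0, 0]], [[0.02, -0.1, 0], [0, 0, 0]], [[0, 0, 0], [0, 0, 0]], [[0, 0, 0], [0, 0, 0]]]}}

```text
time_s: 14.25
eef_pos: [453.0, 164.3, 95.0]
eef_rot: [-0.108, 0.994, 0.003, 0.0]
force: [-0.9, 8.4, 1.2]
opening: 36.4
grip_force: 4.2
```

Firm stop. Back off to centre, lift straight up and look.

Emit:
{"fn": "apply_moves", "kwargs": {"targets": [[[-0.06, 0.3, 0], [0, 0, 0]], [[-0.18, 0.8, 0], [0, 0, 0]], [[0, 0, 0], [0, 0, 0]], [[0, 0, 0], [0, 0, 0]], [[0, 0, 2], [0, 0, 0]], [[0, 0, 4], [0, 0, 0]], [[0, 0, 4], [0, 0, 0]], [[0, 0, 4], [0, 0, 0]], [[-2, -4, 2], [0, 0, 0]], [[-2, -4, 0], [0, 0, 0]], [[-2, -4, 0], [0, 0, 0]], [[0, -4, 0], [0, 0, 0]], [[0, -4, 0], [0, 0, 0]], [[0, 0, 0], [0, 0, 0]], [[0, 0, 0], [0, 0, 0]]]}}

```text
time_s: 15.75
eef_pos: [390.6, -27.6, 254.9]
eef_rot: [-0.106, 0.994, 0.0, -0.0]
force: [-0.3, 0.9, -0.3]
opening: 36.0
grip_force: 0.0
```

```bash
python3 - <<'E'
from h import *
p,d=grab('top');q,e=grab('side')
a=cv2.resize(p[150:290,150:300],None,fx=2.6,fy=2.6,interpolation=cv2.INTER_CUBIC);b=cv2.resize(q[220:360,180:330],None,fx=2.6,fy=2.6,interpolation=cv2.INTER_CUBIC)
cv2.imwrite('pics/fin.png',cv2.cvtColor(np.hstack([a,b]),cv2.COLOR_RGB2BGR))
hsv=cv2.cvtColor(p,cv2.COLOR_RGB2HSV);W=cloud('top',d);H,S,V=[hsv[...,i].astype(int) for i in range(3)]
n=(abs(W[...,0]-500)<90)&(abs(W[...,1]-190)<120)
y=n&(H>15)&(H<32)&(S>130)&(W[...,2]>75);w=W[y];v=np.linalg.svd((w-w.mean(0))[:,:2],full_matrices=False)[2][0];print('strap angle deg',np.degrees(np.arctan2(v[1],v[0]))%180,w.mean(0))
k=n&(V<60)&(W[...,2]>100);print('knob',W[k].mean(0),k.sum())
s=readout.sense();print(s['eef_pos'],s['force'],s['time_s'])
E
```

```text
strap angle deg 12.928680902589804 [499.81915056 182.46469797  88.72042316]
knob [452.48003079 172.14838703 121.74437559] 31
[390.64640089 -26.2608131  254.83609905] [-0.03070685  0.5201396  -0.95620114] 15.85
```

View pics/fin.png

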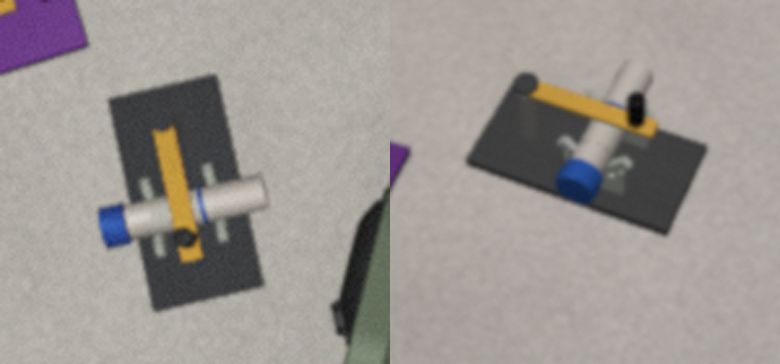

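The picture shows the canister lying in the V with the strap straight across it. Strap bearing is 12.9°, against 12.3° for the cradle axis, and the knob is where it should be at the stop. The robot is clear.

```bash
python3 -c "
from workcell import close_job
print(close_job())"
```

```text
the job is handed in; nothing more can be done
None
```

The blue-capped canister lies in the dark cradle's V, its middle about 1 mm from midway between the plates; the strap was swung over it to its stop and released, and I handed the job in at about 16 s.

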